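# Start the ornament drying box

### The job

Start the drying box with closed fingertips, in this order: push its lid fully shut, then switch on the loose power strip by pressing the raised end of its rocker all the way down, then press the round key on the box's console all the way in and let it go. Leave the square key and the bar-shaped key alone, do not raise the lid, do not lift or shove the power strip, and leave the paint pots, cup, brush tray and wooden horse where they are.

Things in the scene. Friction and masses are not known exactly. Their poses are not given: they have to be found in the camera images.
- dryer: Drying box, fixed, white plastic. Origin at the centre of the bin's underside on the table; x points away from the robot at yaw 0 (yaw within 0.25 rad), z up. Bin 200 (x) by 260 (y) by 85 mm high, open-topped, under a hinged lid; in front of it (x from -185 to -100 mm) a console 40 mm high and 260 mm wide carries three keys side by side along y, 80 mm apart, in an order that varies.
- lid (a joint): Lid of the box: grey frame with clear pane, 205 by 260 mm, 10 mm thick, hinged along the bin's far (+x) rim at 85 mm height, x = +100 mm in dryer. Angle in rad: 0 is fully shut (hard stop), it starts ajar at 0.22 to 0.42, and the end of its travel is 0.5. Stiff hinge: stays where it is left; about 3 to 5 N downward near its front edge moves it. Shut means below 0.03.
- lid_push (a point): Point on the lid's top, at the middle of a dark rubber patch 30 by 80 mm, 27 mm behind the lid's front edge and 178 mm from the hinge; moves with the lid. 95 mm above the table when shut.
- strip: Loose power strip, white, 0.65 to 0.95 kg, 260 (x) by 62 by 40 mm high. Stands left or right of the box. Origin at the centre of its underside; x along its length towards the end with the rocker (away from the robot, yaw within 0.2 rad), z up.
- rocker (a joint): Black rocker of the strip, 52 mm long (along the strip's x) by 28 mm, pivot at x = +85 mm of strip, its top shaped as a shallow V. Angle in rad: 0 is off (the start: the +x end stands raised, 16 mm over the strip's top), 0.30 is fully on (that +x half then lies level, about 8.5 mm over the strip's top). Stays where it is left; takes 2 to 4 N at the raised end. On means above 0.24.
- rocker_raised_end (a point): Point on the top of the rocker's +x half, 18 mm from its pivot: where to press down. Moves with the rocker, about 6 mm down from off to on.
- round_key (a joint): Round black key, 30 mm across, on the console. Value in m: 0 is out, 0.006 fully in; springs back; 5 N presses it fully in. Pressed means above 0.0045 for at least 0.1 s.
- round_key_top (a point): Centre of the round key's top face, 60 mm above the table when out.
- square_key (a joint): Square black key, 28 by 28 mm, on the console: not to be pressed. 0 out, 0.006 fully in.
- bar_key (a joint): Bar-shaped black key, 16 by 50 mm (long along y), on the console: not to be pressed. 0 out, 0.006 fully in.
- pot_a: Loose closed paint pot, 42 mm across, 45 mm high, close beside the bin on its left (+y); origin under its centre. A bystander.
- pot_b: Loose closed paint pot, 42 mm across, 45 mm high, close beside the bin on its right (-y); origin under its centre. A bystander.
- cup: Loose lidded water cup, 66 mm across, 85 mm high, standing beyond the rocker end of the strip; origin under its centre. A bystander.
- brush_tray: Loose cardboard tray of brushes, 200 by 110 by 30 mm, on the other side of the box from the strip; origin under its centre. A bystander.
- horse: Loose flat wooden horse, about 90 by 75 mm, 8 mm thick, lying beyond the brush tray; origin under its middle. A bystander.

How it is judged:
By the outcome, as a careful person would: the job done as asked, in the order asked, and still so for the second after the job is handed in, with the robot touching nothing.
It also fails if it takes over 58 s, if anything falls off the work surface, if the arm or the gripper's body presses on something with over 40 N, if the wrist force passes 120 N, or if a joint passes its speed limit or range.

### The arm

A 7-joint arm with a two-finger parallel gripper is mounted at the origin on the work surface. World frame = base frame: x ahead of the robot, y to its left, z up, the work surface at z = 0. Lengths are in m, angles in rad, forces in N, time in s.
With the tool pointing down it reaches from about 0.425 to 0.925 m from the base axis. Payload 6.8 kg.
Tool frame: the origin (TCP) lies on the centre line of the jaws, within the pads' length; the fingertips stand 14 mm ahead of it and the grasp point (between the pads) lies 5 mm behind it (r.tips_ahead is the distance from the TCP to the fingertips, in m); z points along the fingers, y is the line along which they close (so a half turn about z gives the same grasp; the last joint's range is limited). The gripper opens to 85 mm and grips with 20 to 120 N. Pads are 22 mm wide; open, the fingers measure 114 mm over their backs; the gripper's body (76 mm by 85 mm) begins 54 mm behind the grasp point. The pads swing forward as they close: fully open they stand 13 mm farther back than shut.
Start: joints at [-0.108, 0.477, 0.022, 1.555, -0.011, 1.109, -0.083], TCP at [0.675, 0, 0.245] pointing down, gripper open.
Joint ranges: [-2.96, 2.96], [-0.34, 2.1], [-1.41, 1.46], [0.24, 2.44], [-1.37, 4.51], [0.17, 1.92], [-2.96, 2.96]. Speed limits (rad/s): [2.39, 2.39, 3.14, 3.14, 3.14, 3.14, 3.14].

### API

Orientations are given as a rotation vector (axis times angle).
In Python, from bench import r, eyes gives the robot as it stands.
- The arm moves only by the tool step_arm, never from a script. Its argument "rows" is a list of rows, each a list of 6 numbers: the shift along the world's x, y, z in units of 60 cm (1.0 is 60 cm), then the turn, a rotation vector about the world's x, y, z in units of pi rad (1.0 is pi rad). In form: [[x, y, z, rx, ry, rz], ...]. A call has 1 to 5 rows; each row is the pose to reach, as a shift and turn from the pose commanded when the call began, turning the shorter way round; what a row does not reach only later rows make up. A row lasts 1/12 s, in which the tool goes at most 41.7 mm and 7.16 degrees, less where a joint would pass 70% of its speed; a pose out of reach is approached as far as the arm can. A call with a number of a shift or a turn outside -1 to 1 is refused whole. A call with a gripper value outside its range is refused whole. "jaw" is the closure, from 0 (fully open) to 1 (shut), set as the call begins (left out, the last holds). The fingers move at their own pace and stop on an object; "squeeze" is the grip in N (left out, the last holds). Time passes only in rows, so rows that repeat a pose let the fingers close. It gives the time, the measured TCP pose, the force, the opening and the grip force at its end, in the units of the state.
- r.get_obs(): the state, without advancing time (a new reading comes with each control period).
- eyes.grab_frame(name): name is "scene" or "side" or "wrist"; returns the picture (384x512x3 uint8, red, green, blue); there is no depth.
- eyes.camera_info(name): a dict with "mtx" (3x3 intrinsics, pixels), "extrinsics" (4x4, takes a point from camera to world coordinates); the wrist camera has in their place "tool_from_camera" (4x4, takes a point from camera to tool coordinates, whose origin is the TCP and whose axes are the flange's). Camera axes: x right, y down, z forward; pixel columns grow to the right and rows downward; lengths in m; the calibration is good to about 2 mm. A picture is of the moment at which its call begins: read the wrist's pose just before it. camera_info takes no time and is no camera call.
- r.hand_in(): hands the job in; it is judged then, once.
The state is a dict: "clock": time; "joints": joint angles; "qvel": joint speeds; "tau": joint torques, N m; "tcp_pos": TCP position; "orientation": TCP orientation; "contact_force": force on the tool from outside, world axes, zero at the start; "moment": the same for the moment, N m; "grip_width": finger opening in m; "gripper_force": force on a finger pad.
Only numpy, scipy, OpenCV 4.12 (cv2) and the standard library are available. Lean on these libraries where they do the work, as an engineer would, in place of code of your own. Each camera call takes 0.05 s, during which the arm holds its last target. There are 200 camera calls.

## Working session

There is one attempt and no reset: what is moved stays moved. The work goes in short steps, Python scripts to look and compute and a tool call to move; the robot and the scene stay as the last step left them, time stands still between calls to the robot, and variables do not carry over. Pictures are saved under pics/ and viewed, at most 10 in all, crops included, and the job is handed in when it is done.

Besides the shell and the picture viewer there is one more tool, called after "Call:" as a command line: name --pt "numbers of a row" for each row, then --argument value for the rest. step_arm: Moves the arm, as the interface text tells. Shifts and turns lie within -1 to 1; 1 stands for 60 cm of shift or pi rad of turn. Its arguments: {"type":"object","properties":{"rows":{"type":"array"},"jaw":{"type":"number"},"squeeze":{"type":"number"}},"required":["rows"]}

```bash
mkdir -p pics
python3 - <<'E'
from bench import r, eyes
import cv2,numpy as np
for n in ["scene","side"]:
    im=eyes.grab_frame(n); cv2.imwrite(f"pics/{n}0.png",cv2.resize(im[:,:,::-1],None,fx=1.5,fy=1.5)); cv2.imwrite(f"pics/raw_{n}.png",im[:,:,::-1])
    c=eyes.camera_info(n); print(n,np.round(c["mtx"],1).tolist(),np.round(c["extrinsics"],3).tolist())
o=r.get_obs();print(o["clock"],o["tcp_pos"],o["orientation"])
E
```

```text
scene [[417.5, 0.0, 255.6], [0.0, 417.5, 196.4], [0.0, 0.0, 1.0]] [[0.891, -0.296, 0.345, 0.22], [-0.454, -0.582, 0.675, -0.736], [0.001, -0.758, -0.653, 0.804], [0.0, 0.0, 0.0, 1.0]]
side [[349.6, 0.0, 255.2], [0.0, 349.6, 186.6], [0.0, 0.0, 1.0]] [[-0.856, -0.324, 0.403, 0.222], [-0.517, 0.548, -0.658, 0.597], [-0.008, -0.771, -0.637, 0.647], [0.0, 0.0, 0.0, 1.0]]
0.1 [6.74526424e-01 2.23821594e-05 2.44443531e-01] [-2.22061493e+00 -2.22078747e+00  1.87129540e-03]
```

View pics/scene0.png

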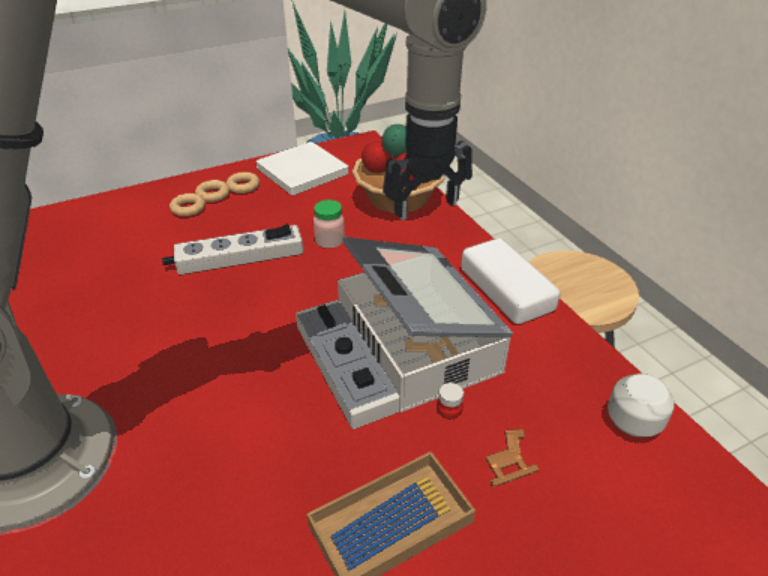

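View pics/side0.png

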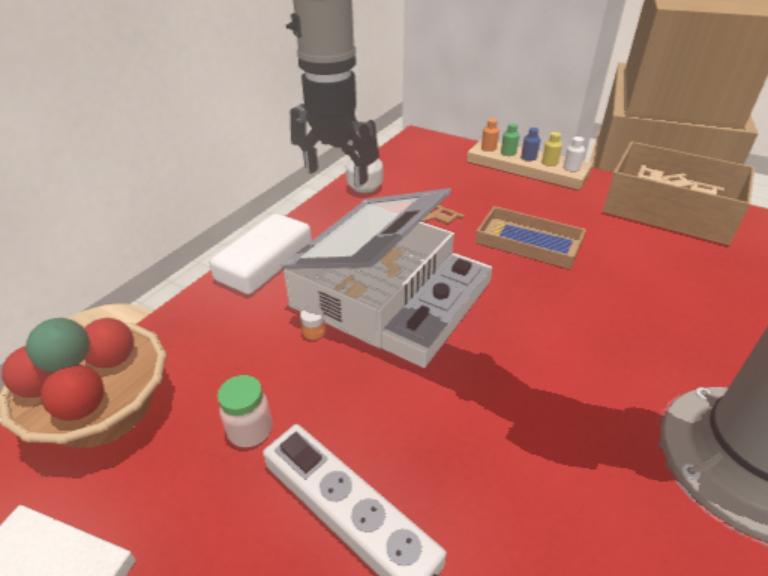

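The scene view (1.5x) shows the bar key at (325,316), round key (344,345), square key (363,378), lid patch (390,281) and rocker (278,232). The side view shows bar (417,318), round (441,291), square (461,267), patch (402,222) and rocker (301,452). The strip is on the left, with the cup beyond it.

```bash
cat > h.py <<'E'
from bench import r, eyes
import cv2,numpy as np
def cam(n):
    c=eyes.camera_info(n); return np.array(c["mtx"]),np.array(c["extrinsics"])
def plane(n,uv,z):
    K,T=cam(n); d=T[:3,:3]@np.linalg.solve(K,[*uv,1]); return T[:3,3]+d*(z-T[2,3])/d[2]
def tri(a,b):
    A=[];
    Ps=[]
    for n in("scene","side"):
        K,T=cam(n); Ps.append(K@np.linalg.inv(T)[:3])
    X=cv2.triangulatePoints(*Ps,np.array(a,float).reshape(2,1),np.array(b,float).reshape(2,1))[:,0]; return X[:3]/X[3]
def blob(im,seed,thr,rad=16):
    g=im.max(2); m=(g<thr).astype(np.uint8)
    w=np.zeros_like(m); cv2.circle(w,tuple(int(round(s)) for s in seed),rad,1,-1); m&=w
    n,l,st,c=cv2.connectedComponentsWithStats(m)
    k=min(range(1,n),key=lambda i:np.hypot(*(c[i]-seed))-0.05*st[i,4]); return c[k],st[k]
E
python3 - <<'E'
from h import *
S=cv2.imread("pics/raw_scene.png");D=cv2.imread("pics/raw_side.png")
np.set_printoptions(precision=4,suppress=True)
seeds=dict(bar=((325,316),(417,318)),round=((344,345),(441,291)),square=((363,378),(461,267)),rocker=((278,232),(301,452)),patch=((390,281),(402,222)))
for k,(a,b) in seeds.items():
    t=60
    ca,sa=blob(S,np.array(a)/1.5,t,22 if k in("rocker","patch") else 13);cb,sb=blob(D,np.array(b)/1.5,t,22 if k in("rocker","patch") else 13)
    z={"rocker":.05}.get(k,.057)
    print(k,ca,sa,cb,sb,"tri",tri(ca,cb),plane("scene",ca,z)[:2],plane("side",cb,z)[:2])
for a,b in [((193,248),(404,547)),((220,244),(368,515)),((248,239),(336,486))]:
    a=np.array(a)/1.5;b=np.array(b)/1.5; print("sock",tri(a,b),plane("scene",a,.04)[:2],plane("side",b,.04)[:2])
# lid front corners, hinge corners (by eye)
for a,b in [((346,240),(449,192)) ]:
    print("c",tri(np.array(a)/1.5,np.array(b)/1.5))
def crop(im,c,w,h,f):
    x,y=int(c[0]/1.5),int(c[1]/1.5); return cv2.resize(im[y-h:y+h,x-w:x+w],None,fx=f,fy=f,interpolation=cv2.INTER_CUBIC)
o=np.vstack([np.hstack([crop(S,(278,232),25,18,7),crop(D,(301,452),25,18,7)]),np.hstack([crop(S,(390,281),25,18,7),crop(D,(402,222),25,18,7)])])
cv2.imwrite("pics/crop.png",o)
E
```

```text
Traceback (most recent call last):
  File "h.py", line 17, in blob
    k=min(range(1,n),key=lambda i:np.hypot(*(c[i]-seed))-0.05*st[i,4]); return c[k],st[k]
ValueError: min() iterable argument is empty
```

```bash
cat > m.py <<'E'
from h import *
S=cv2.imread("pics/raw_scene.png");D=cv2.imread("pics/raw_side.png")
np.set_printoptions(precision=4,suppress=True)
print(S.shape,S[205:218:2,212:223:2].max(2))
def crop(im,c,w,h,f):
    x,y=int(c[0]/1.5),int(c[1]/1.5); return cv2.resize(im[y-h:y+h,x-w:x+w],None,fx=f,fy=f,interpolation=cv2.INTER_CUBIC)
o=np.vstack([np.hstack([crop(S,(278,232),25,18,7),crop(D,(301,452),25,18,7)]),np.hstack([crop(S,(390,281),25,18,7),crop(D,(402,222),25,18,7)])])
cv2.imwrite("pics/crop.png",o)
seeds=dict(bar=((325,316),(417,318)),round=((344,345),(441,291)),square=((363,378),(461,267)),rocker=((278,232),(301,452)),patch=((390,281),(402,222)))
for k,(a,b) in seeds.items():
    rad=22 if k in("rocker","patch") else 13
    out=[]
    for im,s in((S,a),(D,b)):
        s=np.array(s)/1.5; x,y=s.astype(int); mn=int(im[y-3:y+4,x-3:x+4].max(2).min())
        out+=blob(im,s,mn+28,rad)
    ca,sa,cb,sb=out
    z={"rocker":.05}.get(k,.057)
    print(k,ca,sa,cb,sb,"tri",tri(ca,cb),plane("scene",ca,z)[:2],plane("side",cb,z)[:2])
for a,b in [((193,248),(404,547)),((220,244),(368,515)),((248,239),(336,486))]:
    a=np.array(a)/1.5;b=np.array(b)/1.5; print("sock",tri(a,b),plane("scene",a,.04)[:2],plane("side",b,.04)[:2])
print("lid corner",tri(np.array((346,240))/1.5,np.array((449,192))/1.5))
E
python3 m.py
```

```text
(384, 512, 3) [[23 27 28 50 81 78]
 [33 26 28 26 79 78]
 [57 28 28 27 49 78]
 [82 27 31 28 23 79]
 [76 84 24 27 28 25]
 [79 79 35 30 28 31]
 [79 79 82 32 23 42]]
bar [217.1633 210.6633] [212 203  11  16  98] [278.0426 211.8298] [271 204  15  17 141] tri [0.5004 0.0364 0.0521] [0.4986 0.0314] [0.4982 0.0411]
round [228.8738 230.0971] [224 225  11  11 103] [293.4409 193.7527] [289 189  10  11  93] tri [ 0.4982 -0.0439  0.0522] [ 0.4966 -0.0482] [ 0.4959 -0.0387]
square [241.6061 251.6288] [235 245  14  14 132] [307.2062 177.7216] [301 173  13  11  97] tri [ 0.4956 -0.1238  0.0524] [ 0.4941 -0.1274] [ 0.4933 -0.1181]
rocker [185.1373 154.5   ] [177 149  17  11 102] [199.9565 301.4655] [187 289  27  27 391] tri [0.5149 0.3287 0.0462] [0.5135 0.3234] [0.5127 0.3304]
patch [259.2775 186.7861] [249 177  22  20 173] [262.3869 152.6181] [249 141  30  25 199] tri [ 0.5879 -0.0362  0.1547] [0.6433 0.0691] [ 0.6603 -0.1617]
sock [0.3429 0.3611 0.04  ] [0.3433 0.3612] [0.3425 0.361 ]
sock [0.3967 0.3506 0.0395] [0.3964 0.3498] [0.3968 0.3508]
sock [0.4521 0.3402 0.0398] [0.4533 0.3406] [0.4502 0.3403]
lid corner [ 0.5064 -0.0397  0.2567]
```

View pics/crop.png

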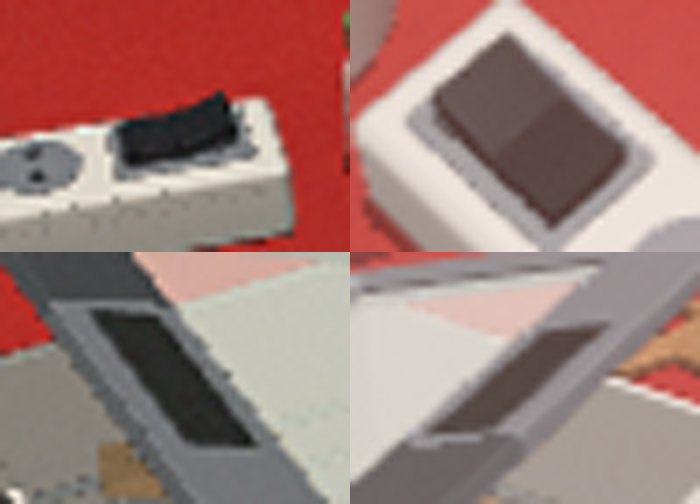

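The crop shows the rocker fully in view in the side image, with its ridge near raw pixel (200.7,301.3) and its raised end at the upper left. The patch centre is at about (259.6,186.9) in the scene view and (267.8,147.9) in the side view.

Run:
```python
from h import *
np.set_printoptions(precision=4,suppress=True)
print("patch",tri((259.6,186.9),(267.8,147.9)))
print("ridge",plane("side",(200.7,301.3),.0485),"bezel",plane("side",(200.7,302.4),.041))
# strip end top edge/raised edge by eye from side crop: raised edge corners (435,95),(508,35)
print("raised edge",[plane("side",(175+(x-350)/7,283+y/7),.056) for x,y in((435,95),(508,35))])
print("cup base",plane("side",(247/1.5,442/1.5),0), plane("scene",(328/1.5,243/1.5),0))
print(r.tips_ahead)
```

```text
patch [ 0.5812 -0.049   0.1651]
ridge [0.5124 0.3287 0.0485] bezel [0.5146 0.3273 0.041 ]
raised edge [array([0.5376, 0.3374, 0.056 ]), array([0.5324, 0.3119, 0.056 ])]
cup base [0.6115 0.3337 0.    ] [0.6161 0.3037 0.    ]
0.014
```

Call:
step_arm --pt "0 0 0 0 0 0" --pt "0 0 0 0 0 0" --pt "0 0 0 0 0 0" --pt "0 0 0 0 0 0" --pt "0 0 0 0 0 0" --jaw 1

```text
clock: 0.52
tcp_pos: [0.675, 0.0, 0.2453]
orientation: [-2.221, -2.221, 0.0]
contact_force: [-0.0, -1.0, -0.5]
grip_width: 0.0256
gripper_force: 0.0
```

Call:
step_arm --pt "-0.157 -0.08 -0.03 0 0 0" --pt "-0.157 -0.08 -0.03 0 0 0" --pt "-0.157 -0.08 -0.07 0 0 0" --pt "-0.157 -0.08 -0.07 0 0 0" --pt "-0.157 -0.08 -0.07 0 0 0"

```text
clock: 0.93
tcp_pos: [0.5786, -0.049, 0.2021]
orientation: [-2.222, -2.218, 0.004]
contact_force: [1.1, -0.4, 0.4]
grip_width: 0.0001
gripper_force: 0.0
```

Call:
step_arm --pt "0 0 -0.03 0 0 0" --pt "-0.005 0 -0.06 0 0 0" --pt "-0.012 0 -0.085 0 0 0" --pt "-0.019 0 -0.11 0 0 0" --pt "-0.025 0 -0.135 0 0 0"

```text
clock: 1.35
tcp_pos: [0.569, -0.0468, 0.1235]
orientation: [2.218, 2.22, 0.007]
contact_force: [3.7, -0.1, 3.5]
grip_width: -0.0
gripper_force: 2.4
```

Contact is at about 3.5 N. I'll continue to the stop.

Call:
step_arm --pt "-0.003 0 -0.01 0 0 0" --pt "-0.005 0 -0.018 0 0 0" --pt "-0.005 0 -0.024 0 0 0" --pt "-0.005 0 -0.026 0 0 0" --pt "-0.005 0 -0.026 0 0 0"

```text
clock: 1.77
tcp_pos: [0.5647, -0.0472, 0.109]
orientation: [2.22, 2.221, 0.004]
contact_force: [-0.4, 2.3, 14.1]
grip_width: -0.0
gripper_force: 6.9
```

Call:
step_arm --pt "0 0 0.06 0 0 0" --pt "0 0 0.12 0 0 0" --pt "-0.015 0.06 0.14 0 0 -0.02" --pt "-0.03 0.13 0.14 0 0 -0.04" --pt "-0.05 0.2 0.14 0 0 -0.06"

```text
clock: 2.18
tcp_pos: [0.5345, 0.0695, 0.1925]
orientation: [2.426, 1.994, 0.004]
contact_force: [0.9, 1.2, -0.2]
grip_width: 0.0001
gripper_force: 0.0
```

Call:
step_arm --pt "0 0.065 0 0 0 0" --pt "0 0.13 0 0 0 0" --pt "0 0.2 0 0 0 0" --pt "0 0.26 0 0 0 0" --pt "0 0.32 0 0 0 0"

```text
clock: 2.6
tcp_pos: [0.5331, 0.263, 0.191]
orientation: [-2.42, -2.003, 0.001]
contact_force: [1.1, -0.3, -0.5]
grip_width: 0.0001
gripper_force: 0.0
```

Call:
step_arm --pt "0 0.05 0 0 0 0" --pt "0 0.1 0 0 0 0" --pt "0 0.1 0 0 0 0" --pt "0 0.1 0 0 0 0"

```text
clock: 2.93
tcp_pos: [0.5327, 0.3232, 0.1905]
orientation: [-2.416, -2.007, 0.001]
contact_force: [-0.2, -1.1, -0.1]
grip_width: 0.0
gripper_force: 0.0
```

Run:
```python
from h import *
D=eyes.grab_frame("side");S=eyes.grab_frame("scene");o=r.get_obs();print(o["tcp_pos"],o["clock"])
a=cv2.resize(D[150:342,110:366],None,fx=1.5,fy=1.5); b=cv2.resize(S[60:252,110:366],None,fx=1.5,fy=1.5)
cv2.imwrite("pics/b.png",np.hstack([a,b])[:,:,::-1])
```

```text
[0.53380194 0.31964982 0.19052798] 3.0333
```

View pics/b.png

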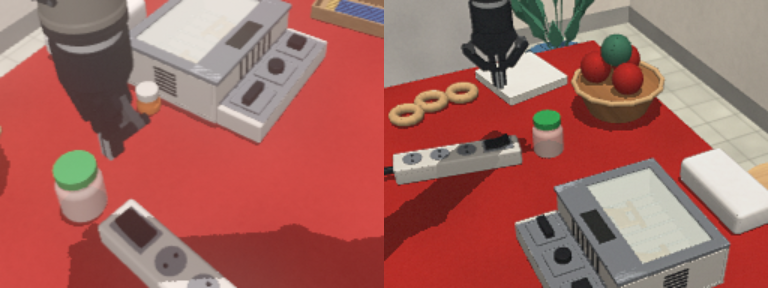

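The lid looks shut, and the tool is over the rocker's raised end, clear of the cup. I'll descend.

Call:
step_arm --pt "0 0.003 -0.06 0 0 0" --pt "0 0.003 -0.12 0 0 0" --pt "0 0.003 -0.165 0 0 0" --pt "0 0.003 -0.175 0 0 0" --pt "0 0.003 -0.175 0 0 0"

```text
clock: 3.45
tcp_pos: [0.5329, 0.3201, 0.0839]
orientation: [2.422, 2.0, -0.008]
contact_force: [0.2, -0.9, 1.2]
grip_width: -0.0001
gripper_force: 0.0
```

Run:
```python
from h import *
D=eyes.grab_frame("side");S=eyes.grab_frame("scene");o=r.get_obs();print(o["tcp_pos"],o["clock"],o["contact_force"])
a=cv2.resize(D[240:336,130:258],None,fx=3,fy=3); b=cv2.resize(S[100:196,150:278],None,fx=3,fy=3)
cv2.imwrite("pics/c.png",np.hstack([a,b])[:,:,::-1])
```

```text
[0.53490526 0.32220829 0.08718012] 3.55 [-0.58128276  0.75896086  0.491449  ]
```

View pics/c.png

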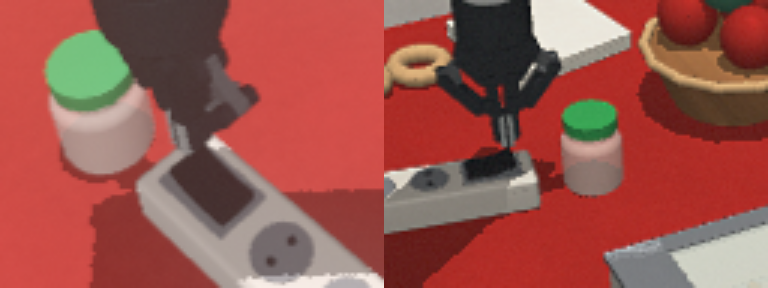

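The tips hang just above the raised end, and the knuckles are clear of the cup. Now I'll press.

Call:
step_arm --pt "0 0 -0.01 0 0 0" --pt "0 0 -0.018 0 0 0" --pt "0 0 -0.026 0 0 0" --pt "0 0 -0.033 0 0 0" --pt "0 0 -0.036 0 0 0"

```text
clock: 3.97
tcp_pos: [0.5349, 0.3227, 0.0644]
orientation: [2.42, 2.002, 0.003]
contact_force: [2.6, -0.9, 3.0]
grip_width: 0.0
gripper_force: 1.5
```

Call:
step_arm --pt "0 0 -0.003 0 0 0" --pt "0 0 -0.005 0 0 0" --pt "0 0 -0.005 0 0 0"

```text
clock: 4.22
tcp_pos: [0.5347, 0.3228, 0.0625]
orientation: [2.421, 2.002, 0.003]
contact_force: [-0.2, -2.1, 10.9]
grip_width: -0.0001
gripper_force: 5.4
```

The hard stop is reached at 10.9 N, at the expected height. I'll lift straight up, look at the rocker, then travel.

Call:
step_arm --pt "0 0 0.03 0 0 0" --pt "0 0 0.09 0 0 0" --pt "0 0 0.15 0 0 0" --pt "0 0 0.21 0 0 0" --pt "-0.01 -0.06 0.22 0 0 0.02"

```text
clock: 4.63
tcp_pos: [0.5291, 0.2961, 0.1995]
orientation: [-2.345, -2.086, -0.02]
contact_force: [1.6, 1.5, 0.8]
grip_width: -0.0001
gripper_force: 0.0
```

Call:
step_arm --pt "-0.01 -0.065 0 0 0 0.015" --pt "-0.02 -0.13 0 0 0 0.03" --pt "-0.03 -0.2 0 0 0 0.03" --pt "-0.04 -0.26 0 0 0 0.03" --pt "-0.05 -0.32 0 0 0 0.03"

```text
clock: 5.05
tcp_pos: [0.4963, 0.0927, 0.1927]
orientation: [-2.256, -2.185, 0.002]
contact_force: [0.9, 0.2, -0.4]
grip_width: -0.0001
gripper_force: 0.0
```

Run:
```python
from h import *
D=eyes.grab_frame("side");S=eyes.grab_frame("scene");o=r.get_obs();print(o["tcp_pos"],o["clock"],o["contact_force"])
a=cv2.resize(D[265:337,160:256],None,fx=4,fy=4,interpolation=cv2.INTER_CUBIC); b=cv2.resize(S[120:192,150:246],None,fx=4,fy=4,interpolation=cv2.INTER_CUBIC)
cv2.imwrite("pics/d.png",np.hstack([a,b])[:,:,::-1])
```

```text
[0.49585033 0.08765775 0.19249919] 5.15 [0.5550476  0.23168365 0.24490286]
```

View pics/d.png

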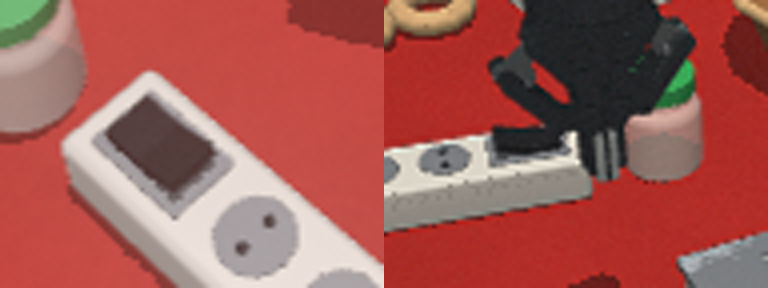

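The rocker's near end now stands raised and its far half is level, so the strip is on and has not moved. Next is the round key.

Call:
step_arm --pt "0 -0.065 0 0 0 0" --pt "-0.002 -0.13 0 0 0 0" --pt "-0.002 -0.2 0 0 0 0" --pt "-0.002 -0.233 0 0 0 0" --pt "-0.002 -0.233 0 0 0 0"

```text
clock: 5.57
tcp_pos: [0.4955, -0.0504, 0.1928]
orientation: [2.264, 2.177, -0.004]
contact_force: [0.2, -0.2, -0.6]
grip_width: 0.0002
gripper_force: 0.0
```

Call:
step_arm --pt "0 0 -0.06 0 0 0" --pt "0 0 -0.12 0 0 0" --pt "0 0 -0.16 0 0 0" --pt "0 0 -0.17 0 0 0" --pt "0 0 -0.17 0 0 0"

```text
clock: 5.98
tcp_pos: [0.495, -0.044, 0.0894]
orientation: [-2.252, -2.185, 0.005]
contact_force: [0.1, 0.5, 0.5]
grip_width: 0.0001
gripper_force: 0.0
```

Run:
```python
from h import *
D=eyes.grab_frame("side");S=eyes.grab_frame("scene");o=r.get_obs();print(o["tcp_pos"],o["clock"],o["contact_force"])
a=cv2.resize(D[140:236,230:358],None,fx=3,fy=3,interpolation=cv2.INTER_CUBIC); b=cv2.resize(S[180:276,180:308],None,fx=3,fy=3,interpolation=cv2.INTER_CUBIC)
cv2.imwrite("pics/e.png",np.hstack([a,b])[:,:,::-1])
```

```text
[ 0.49724512 -0.04446758  0.09193922] 6.0833 [ 0.38160103 -0.24374092  0.46997134]
```

View pics/e.png

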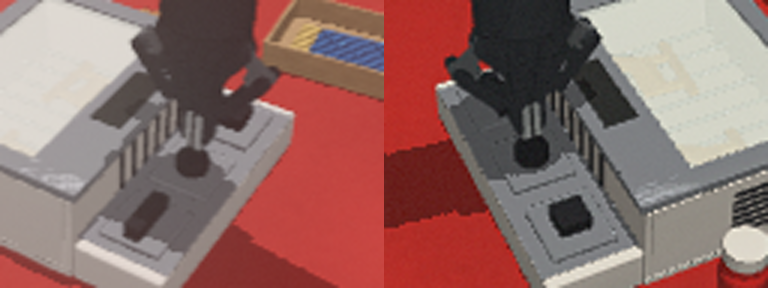

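The tips are centred over the round key, and the lid is shut. I'll press and hold.

Call:
step_arm --pt "0 0 -0.012 0 0 0" --pt "0 0 -0.022 0 0 0" --pt "0 0 -0.032 0 0 0" --pt "0 0 -0.039 0 0 0" --pt "0 0 -0.041 0 0 0"

```text
clock: 6.5
tcp_pos: [0.4975, -0.045, 0.0676]
orientation: [2.256, 2.186, 0.002]
contact_force: [-6.4, 0.8, 28.4]
grip_width: -0.0
gripper_force: 14.3
```

Call:
step_arm --pt "0 0 0 0 0 0" --pt "0 0 0 0 0 0" --pt "0 0 0 0 0 0"

```text
clock: 6.75
tcp_pos: [0.4974, -0.0451, 0.0679]
orientation: [2.256, 2.185, 0.002]
contact_force: [-3.4, 0.2, 17.8]
grip_width: 0.0004
gripper_force: 8.4
```

Call:
step_arm --pt "0 0 0.03 0 0 0" --pt "0 0 0.09 0 0 0" --pt "0 0 0.15 0 0 0" --pt "0 0 0.21 0 0 0" --pt "0 0 0.25 0 0 0"

```text
clock: 7.17
tcp_pos: [0.4973, -0.0453, 0.2196]
orientation: [2.255, 2.184, 0.004]
contact_force: [1.3, -0.8, 0.1]
grip_width: -0.0
gripper_force: 0.0
```

Call:
step_arm --pt "0 0 0 0 0 0" --pt "0 0 0 0 0 0" --pt "0 0 0 0 0 0"

```text
clock: 7.42
tcp_pos: [0.4958, -0.0452, 0.2156]
orientation: [-2.255, -2.186, 0.001]
contact_force: [0.2, 0.6, -0.2]
grip_width: -0.0003
gripper_force: 0.0
```

Run:
```python
from h import *
S=eyes.grab_frame("scene")
cv2.imwrite("pics/f.png",cv2.resize(S[110:302,100:356],None,fx=3,fy=3)[:,:,::-1])
```

```text
(no output)
```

View pics/f.png

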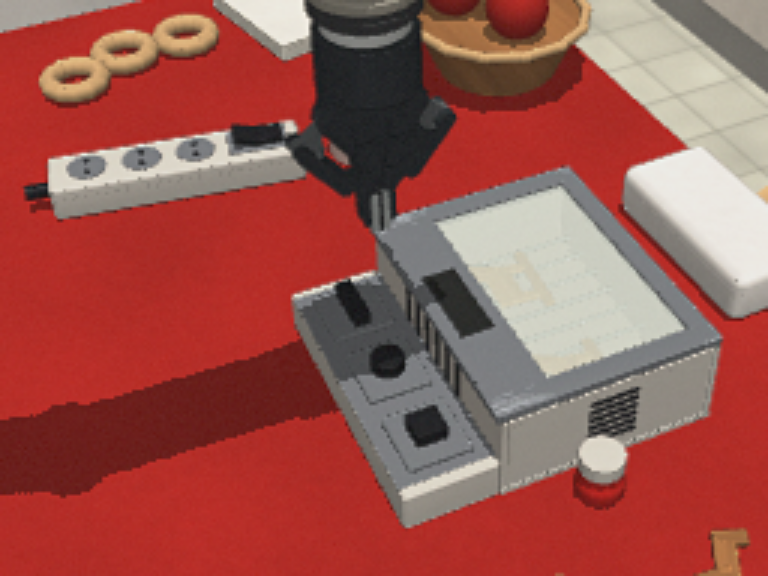

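The lid is shut, the strip's rocker is on, the round key has sprung back out, and the arm is clear of everything.

```bash
python3 -c "from bench import r; print(r.hand_in())"
```

```text
the job is handed in; nothing more can be done
None
```

I shut the lid, switched the strip on, then pressed and released the round key, in that order, and handed the job in at about 7.5 s. The final picture shows the lid shut, the rocker on and the round key back out, though no verdict was returned.

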